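# Fetch a caster from the tilt-out bins for the kit tray

### The job

I am kitting casters for the cart: one is already standing in the two-compartment grey tray, and its twin is in one of the three tilt-out bins. Tip that bin forward by its bar until it rests open on its stop, take the caster out and set it down gently on its plate, wheel up, in the tray's empty compartment, then tip the bin fully shut again and let go. Leave the tray, the other stock and the tools on the bench where they are, and finish with all three bins shut.

Things in the scene. Friction and masses are not known exactly. Their poses are not given: they have to be found in the camera images.
- unit: Fixed plywood unit of three tilt-out bins, 140 mm deep (x), 468 wide (y), 177 tall; its roof spans z 165 to 177. Origin: centre of its underside. Its -x side is the front, towards the robot. Bins pivot at x -70, z 14, y +152 (bin_left), 0 (bin_middle), -152 mm (bin_right). One holds the caster, the others a levelling foot and a pipe flange, all upright, seen through clear fronts and backs.
- bin_left (a joint): Tilt of the left-hand (unit +y) bin about its bottom front edge, rad: 0 shut, 0.75 fully tipped out forward against its stop. All three are alike: no latch, two or three newtons at the bar move it. Past its balance (about 0.6 rad with the caster in it, 0.5 empty) it falls open and rests on its stop by its own weight; short of it, it falls shut.
- bin_left_handle (a point): Middle of the bar pull of the left-hand (unit +y) bin: round aluminium bar 10 mm thick, 100 mm long along the bin's y, with 35 mm free between it and the clear front panel. It lies at x -46, z 138 mm from the pivot in the bin's frame; when shut it is 152 mm above the bench and 25 mm below the roof's top. Axes are the bin's and tip with it.
- bin_left_pivot (a point): Middle of the pivot line of the left-hand (unit +y) bin, 14 mm above the bench. Axes are the bin's and tip with it: x to its back, y along the pivot, z up. In them, mm: inner floor z 10, x 0 to 112; inner width y -62 to 62; front panel x -6 to 0, to z 150; 6 mm side walls to z 138 in front, 92 at the back. Tilt t takes (x, z) to (x cos t - z sin t, x sin t + z cos t) in the unit's axes.
- bin_middle (a joint): Tilt of the middle bin about its bottom front edge, rad: 0 shut, 0.75 fully tipped out forward against its stop. All three are alike: no latch, two or three newtons at the bar move it. Past its balance (about 0.6 rad with the caster in it, 0.5 empty) it falls open and rests on its stop by its own weight; short of it, it falls shut.
- bin_middle_handle (a point): Middle of the bar pull of the middle bin: round aluminium bar 10 mm thick, 100 mm long along the bin's y, with 35 mm free between it and the clear front panel. It lies at x -46, z 138 mm from the pivot in the bin's frame; when shut it is 152 mm above the bench and 25 mm below the roof's top. Axes are the bin's and tip with it.
- bin_middle_pivot (a point): Middle of the pivot line of the middle bin, 14 mm above the bench. Axes are the bin's and tip with it: x to its back, y along the pivot, z up. In them, mm: inner floor z 10, x 0 to 112; inner width y -62 to 62; front panel x -6 to 0, to z 150; 6 mm side walls to z 138 in front, 92 at the back. Tilt t takes (x, z) to (x cos t - z sin t, x sin t + z cos t) in the unit's axes.
- bin_right (a joint): Tilt of the right-hand (unit -y) bin about its bottom front edge, rad: 0 shut, 0.75 fully tipped out forward against its stop. All three are alike: no latch, two or three newtons at the bar move it. Past its balance (about 0.6 rad with the caster in it, 0.5 empty) it falls open and rests on its stop by its own weight; short of it, it falls shut.
- bin_right_handle (a point): Middle of the bar pull of the right-hand (unit -y) bin: round aluminium bar 10 mm thick, 100 mm long along the bin's y, with 35 mm free between it and the clear front panel. It lies at x -46, z 138 mm from the pivot in the bin's frame; when shut it is 152 mm above the bench and 25 mm below the roof's top. Axes are the bin's and tip with it.
- bin_right_pivot (a point): Middle of the pivot line of the right-hand (unit -y) bin, 14 mm above the bench. Axes are the bin's and tip with it: x to its back, y along the pivot, z up. In them, mm: inner floor z 10, x 0 to 112; inner width y -62 to 62; front panel x -6 to 0, to z 150; 6 mm side walls to z 138 in front, 92 at the back. Tilt t takes (x, z) to (x cos t - z sin t, x sin t + z cos t) in the unit's axes.
- caster: The caster to fetch, stored wheel up: steel plate 80 (x) by 62 (y) by 4 mm, fork, 75 mm rubber wheel 25 mm wide. Origin: centre of the plate's underside; z from plate to wheel; y is the axle. Wheel centre 62.5 mm up, top 100 up; fork legs (34 mm over both) end 69 up, axle heads 42 mm over both. About 0.35 kg. In a tipped bin it slides forward to the clear front, plate nearly flat on the bin floor.
- tray_empty (a point): Centre of the inner floor of the tray's empty compartment, 5 mm above the bench; the compartment measures 117 mm (x) by 130 mm (y), axes as the tray's. The caster's plate goes here in any turn.
- tray: Loose grey plastic tray 250 mm (x) by 140 mm (y), 45 mm tall, 5 mm walls and floor, one divider across the middle making two equal compartments; 0.7 kg. Origin: centre of its underside; the empty compartment is on its +x side, the other caster on its -x side. It may lie at any yaw.
- caster_other: The twin caster (same shape and origin), standing on its plate, wheel up, in the tray's other compartment; it stays there.
- foot: Levelling foot in one of the other bins, stays there: round rubber base 60 mm across with a 16 mm upright steel stem, 110 mm tall; origin under the base.
- flange: Pipe flange in one of the other bins, stays there: round steel disc 80 mm across with an upright 42 mm pipe stub, 90 mm tall; origin under the disc.
- hammer: Hammer lying on the bench, about 260 mm long; leave alone.
- bottle: White bottle 60 mm across, 170 mm tall, standing on the bench; leave alone.
- tape: Black tape measure, 70 by 42 mm, 66 mm tall, standing on the bench; leave alone.
Things that resemble listed ones, but are neither listed nor needed, are in the scene too. Leave any pink or purple look-alike of the caster_other alone.

How it is judged:
By the outcome, as a careful person would: the job done as asked, in the order asked, and still so for the second after the job is handed in, with the robot touching nothing.
It also fails if it takes over 67 s, if anything falls off the work surface, if the arm or the gripper's body presses on something with over 40 N, if the wrist force passes 120 N, or if a joint passes its speed limit or range.

### The arm

A 6-joint arm with a two-finger parallel gripper is mounted at the origin on the work surface. World frame = base frame: x ahead of the robot, y to its left, z up, the work surface at z = 0. Lengths are in m, angles in degrees, forces in N, time in s.
With the tool pointing down it reaches from about 0.35 to 0.875 m from the base axis. Payload 4.2 kg.
Tool frame: the origin (TCP) lies midway between the tips of the shut fingers; the grasp point (between the pads) lies 19 mm behind it; z points along the fingers, y is the line along which they close (so a half turn about z gives the same grasp; the last joint's range is limited). The gripper opens to 87 mm and grips with 3 to 60 N. Pads are 19 mm wide; open, the fingers measure 117 mm over their backs; the gripper's body (75 mm by 190 mm) begins 51 mm behind the grasp point.
Start: joints at [-54.282, 22.042, 0.453, 0, -68.411, -14.817], TCP at [0.223, -0.584, 0.223] pointing down, gripper open.
Joint ranges: [-179.83, 179.83], [-69.29, 118.12], [-61.27, 80.66], [-181.25, 117.63], [-171.15, -9.14], [-177.46, 177.46]. Speed limits (degrees/s): [159.86, 159.86, 180, 180, 180, 180].

### API

Orientations are given as a 3x3 rotation matrix whose columns are the frame's x, y, z axes.
In Python, from station import sense, capture, camera_params, finish_job gives the robot as it stands.
- The arm moves only by the tool drive_tool, never from a script. Its argument "rows" is a list of rows, each an object of numbers: "tx", "ty", "tz": the shift along the tool's x, y, z in cm; "ax", "ay", "az": the turn, a rotation vector about the tool's x, y, z in rad; "claw": the finger opening in cm, from 0 to 8.7. In form: [{"tx": .., "ty": .., "tz": .., "ax": .., "ay": .., "az": .., "claw": ..}, ...]. A call has 1 to 10 rows; each row shifts and turns the commanded pose from where the row before left it, along the tool's axes as they then stand; what a row does not reach is not made up. A row lasts 1/12 s, in which the tool goes at most 41.7 mm and 7.16 degrees, less where a joint would pass 70% of its speed; a pose out of reach is approached as far as the arm can. A call with a gripper value outside its range is refused whole. The fingers move at their own pace and stop on an object; the grip force is fixed at half the most. Time passes only in rows, so rows that do not move let the fingers close. It gives the time, the measured TCP pose, the force, the opening and the grip force at its end, in the units of the state.
- sense(): the state, without advancing time (a new reading comes with each control period).
- capture(name): name is "scene" or "top" or "wrist"; returns (picture, depth): 384x512x3 uint8, red, green, blue; 384x512 float32, m along the optical axis (not along the pixel's ray), 0 where there is no reading.
- camera_params(name): a dict with "intrinsics" (3x3 intrinsics, pixels), "k1" (the pictures are not rectified: a ray, as slopes to the right and down, at radius r is drawn at 1 + k1 r^2 times it, then the intrinsics apply), "R" (3x3) and "t" (3): a world point X has camera coordinates R X + t; the wrist camera has in their place "tool_from_camera" (4x4, takes a point from camera to tool coordinates, whose origin is the TCP and whose axes are the flange's). Camera axes: x right, y down, z forward; pixel columns grow to the right and rows downward; lengths in m; the calibration is good to about 2 mm. A picture is of the moment at which its call begins: read the wrist's pose just before it. camera_params takes no time and is no camera call.
- finish_job(): hands the job in; it is judged then, once.
The state is a dict: "time_s": time; "joints": joint angles; "joint_velocities": joint speeds; "effort": joint torques, N m; "tcp_pos": TCP position; "ee_rot": TCP orientation; "wrist_force": force on the tool from outside, world axes, zero at the start; "moment": the same for the moment, N m; "gripper_width": opening from 0.0 (shut) to 1.0 (fully open); "gripper_force": force on a finger pad.
Only numpy, scipy, OpenCV 4.12 (cv2) and the standard library are available. Lean on these libraries where they do the work, as an engineer would, in place of code of your own. Each camera call takes 0.05 s, during which the arm holds its last target. There are 200 camera calls.

## Working session

There is one attempt and no reset: what is moved stays moved. The work goes in short steps, Python scripts to look and compute and a tool call to move; the robot and the scene stay as the last step left them, time stands still between calls to the robot, and variables do not carry over. Pictures are saved under pics/ and viewed, at most 12 in all, crops included, and the job is handed in when it is done.

Besides the shell and the picture viewer there is one more tool, called after "Request:" as a command line: name --argument value ..., lists and objects as JSON in quotes. drive_tool: Moves the arm, as the interface text tells. Its arguments: {"type":"object","properties":{"rows":{"type":"array"}},"required":["rows"]}

```bash
mkdir -p pics; ls; cat > h.py <<'E'
import numpy as np, cv2
from station import sense,capture,camera_params
def snap(n,f):
    s=sense(); im,d=capture(n); cv2.imwrite('pics/'+f+'.png',im[:,:,::-1]); np.savez('pics/'+f+'.npz',im=im,d=d,p=s['tcp_pos'],R=s['ee_rot']); return im,d,s
def cloud(n,f):
    z=np.load('pics/'+f+'.npz'); d=z['d']; c=camera_params(n); K=np.array(c['intrinsics'])
    h,w=d.shape; u,v=np.meshgrid(np.arange(w),np.arange(h))
    px=np.stack([u,v],-1).reshape(-1,1,2).astype(float)
    r=cv2.undistortPoints(px,K,np.array([c['k1'],0,0,0.])).reshape(h,w,2)
    P=np.dstack([r*d[...,None],d])
    if n=='wrist':
        T=np.array(c['tool_from_camera']); P=P@T[:3,:3].T+T[:3,3]; P=P@z['R'].T+z['p']
    else: P=(P-np.array(c['t']))@np.array(c['R'])
    P[d==0]=np.nan
    return P,z['im']
E
python3 - <<'E'
from h import *
a=snap('scene','s0')[0]; b=snap('top','t0')[0]
print(sense())
for n in('scene','top','wrist'):print(n,camera_params(n))
E
```

```text
pics
{'time_s': 0.1, 'joints': array([-5.42825112e+01,  2.20886953e+01,  3.86411869e-01, -2.44015819e-02,
       -6.84119038e+01, -1.48164083e+01]), 'joint_velocities': array([-0.025681  , -0.07872438,  0.19950343,  0.10495788,  0.06232751,
        0.04848537]), 'effort': array([-5.17646640e-04, -3.91689777e+01,  1.87934250e+01,  4.23180163e+00,
        1.35110045e-02, -7.02632337e-05]), 'tcp_pos': array([ 0.22278474, -0.58335925,  0.22153855]), 'ee_rot': array([[-9.34253725e-01, -3.56608003e-01, -8.41913991e-04],
       [-3.56608974e-01,  9.34251904e-01,  1.84924267e-03],
       [ 1.27105014e-04,  2.02789593e-03, -9.99997936e-01]]), 'wrist_force': array([ 0.36158549, -0.58167212,  0.43735074]), 'moment': array([ 0.01969397, -0.0203296 , -0.03008664]), 'gripper_force': 0.0, 'gripper_width': 0.9981559560349369}
scene {'intrinsics': array([[395.58033547,   0.        , 253.65622658],
       [  0.        , 395.58033547, 190.14348434],
       [  0.        ,   0.        ,   1.        ]]), 'k1': 0.024902875649583902, 'R': array([[-6.28605960e-01, -7.77723940e-01,  1.43872407e-04],
       [-
[... 433 characters left out ...]
666 , -0.01081624, -0.06438364],
       [ 0.06448633, -0.00943042, -0.99787403]]), 't': array([-0.13400813,  0.5169085 ,  1.40422124])}
wrist {'intrinsics': array([[338.30903402,   0.        , 254.68699908],
       [  0.        , 338.30903402, 192.61832865],
       [  0.        ,   0.        ,   1.        ]]), 'k1': 0.03534725334754835, 'tool_from_camera': array([[ 3.12128149e-04, -9.69569320e-01, -2.44816742e-01,
         6.72548227e-02],
       [ 9.99999875e-01,  3.98548744e-04, -3.03461781e-04,
        -2.55620231e-04],
       [ 3.91798637e-04, -2.44816616e-01,  9.69569322e-01,
        -1.62300407e-01],
       [ 0.00000000e+00,  0.00000000e+00,  0.00000000e+00,
         1.00000000e+00]])}
```

View pics/s0.png

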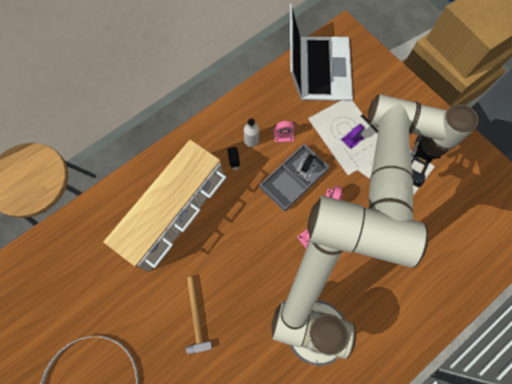

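View pics/t0.png

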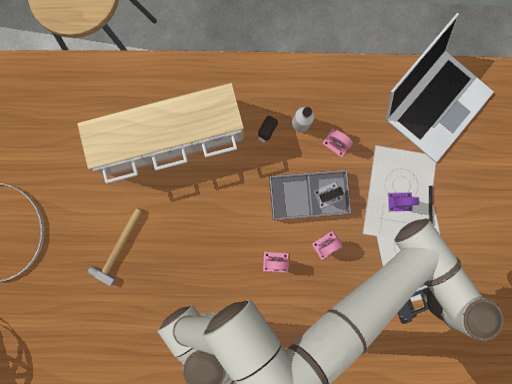

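The scene and top views show the unit's roof at top-view px (79–243, 85–167) with three bars on its near side. The tray is at (270–350, 172–220) with its empty compartment on the left. Bin contents can't be seen from here. I'll measure the unit and tray next.

```bash
cat > m.py <<'E'
from h import *
P,im=cloud('top','t0')
def rect(m,name):
    m=cv2.morphologyEx(m.astype(np.uint8),cv2.MORPH_OPEN,np.ones((3,3)))
    n,l,s,c=cv2.connectedComponentsWithStats(m); k=1+np.argmax(s[1:,4]); q=P[l==k]
    r=cv2.minAreaRect((q[:,:2]*1000).astype(np.float32)); print(name,s[k],r,'z',np.median(q[:,2])); print(cv2.boxPoints(r).round(1).tolist()); return q
v,u=np.mgrid[:384,:512]
rect((abs(P[...,2]-.177)<.012)&(u<260)&(v<180),'roof')
rect((P[...,2]>.03)&(P[...,2]<.052)&(u>260)&(u<360)&(v>165)&(v<228),'trayrim')
rect((P[...,2]>.002)&(P[...,2]<.052)&(u>260)&(u<360)&(v>165)&(v<228),'tray')
q=P[(u>310)&(u<350)&(v>172)&(v<215)&(P[...,2]>.06)]; print('other caster',np.nanmean(q,0),np.nanmax(q[:,2]))
E
python3 m.py
```

```text
roof [  78   84  165   86 7640] ((683.3816528320312, 146.4398651123047), (146.3753662109375, 469.9283447265625), 15.187417030334473) z 0.17801247015860322
[[551.2000122070312, 354.0], [674.2999877929688, -99.5], [815.5999755859375, -61.099998474121094], [692.5, 392.3999938964844]]
trayrim [347 195   3   7  21] ((484.1709899902344, -435.52740478515625), (19.418746948242188, 5.847451210021973), 0.42146533727645874) z 0.04446419917064757
[[474.3999938964844, -432.70001220703125], [474.5, -438.5], [493.8999938964844, -438.3999938964844], [493.8999938964844, -432.5]]
tray [ 268  170   83   50 2806] ((496.5499267578125, -317.38330078125), (147.14321899414062, 264.60089111328125), 6.255260467529297) z 0.007837687226964435
[[409.0, -193.89999389648438], [437.79998779296875, -456.8999938964844], [584.0999755859375, -440.8999938964844], [555.2999877929688, -177.89999389648438]]
other caster [ 0.49470174 -0.37144739  0.09337781] 0.11197302287865733
```

Request:
drive_tool --rows '[{"tx": -1.8, "ty": 2.75, "tz": -0.8, "claw": 0}, {"tx": -1.8, "ty": 2.75, "tz": -0.8, "claw": 0}, {"tx": -1.8, "ty": 2.75, "tz": -0.8, "claw": 0}, {"tx": -1.8, "ty": 2.75, "tz": -0.8, "claw": 0}, {"tx": -1.8, "ty": 2.75, "tz": -0.8, "claw": 0}, {"tx": -1.8, "ty": 2.75, "tz": -0.8, "claw": 0}, {"tx": -1.8, "ty": 2.75, "tz": -0.8, "claw": 0}, {"tx": -1.8, "ty": 2.75, "tz": -0.8, "claw": 0}, {"tx": -1.8, "ty": 2.75, "tz": -0.8, "claw": 0}, {"tx": -1.8, "ty": 2.75, "tz": -0.8, "claw": 0}]'

```text
invalid input at $.rows[0]: expected keys tx, ty, tz, ax, ay, az, claw
```

Request:
drive_tool --rows '[{"tx": -1.8, "ty": 2.75, "az": 0.01, "claw": 0}, {"tx": -1.8, "ty": 2.75, "az": 0.01, "claw": 0}, {"tx": -1.8, "ty": 2.75, "az": 0.01, "claw": 0}, {"tx": -1.8, "ty": 2.75, "az": 0.01, "claw": 0}, {"tx": -1.8, "ty": 2.75, "az": 0.01, "claw": 0}, {"tx": -1.8, "ty": 2.75, "az": 0.01, "ay": -0.08, "claw": 0}, {"tx": -1.8, "ty": 2.75, "az": 0.01, "ay": -0.08, "claw": 0}, {"tx": -1.8, "ty": 2.75, "az": 0.01, "ay": -0.08, "claw": 0}, {"tx": -1.8, "ty": 2.75, "az": 0.01, "ay": -0.08, "claw": 0}, {"tx": -1.8, "ty": 2.75, "az": 0.01, "ay": -0.08, "claw": 0}]'

```text
invalid input at $.rows[0]: expected keys tx, ty, tz, ax, ay, az, claw
```

```bash
python3 - <<'E'
from h import *
im,d,s=snap('wrist','w1'); print(s['time_s'],s['tcp_pos'],s['ee_rot'],s['joints'])
cv2.imwrite('pics/w1b.png',cv2.resize(im[:,:,::-1],(768,576)))
E
```

```text
0.1 [ 0.22278474 -0.58335925  0.22153855] [[-9.34253725e-01 -3.56608003e-01 -8.41913991e-04]
 [-3.56608974e-01  9.34251904e-01  1.84924267e-03]
 [ 1.27105014e-04  2.02789593e-03 -9.99997936e-01]] [-5.42825112e+01  2.20886953e+01  3.86411869e-01 -2.44015819e-02
 -6.84119038e+01 -1.48164083e+01]
```

View pics/w1b.png

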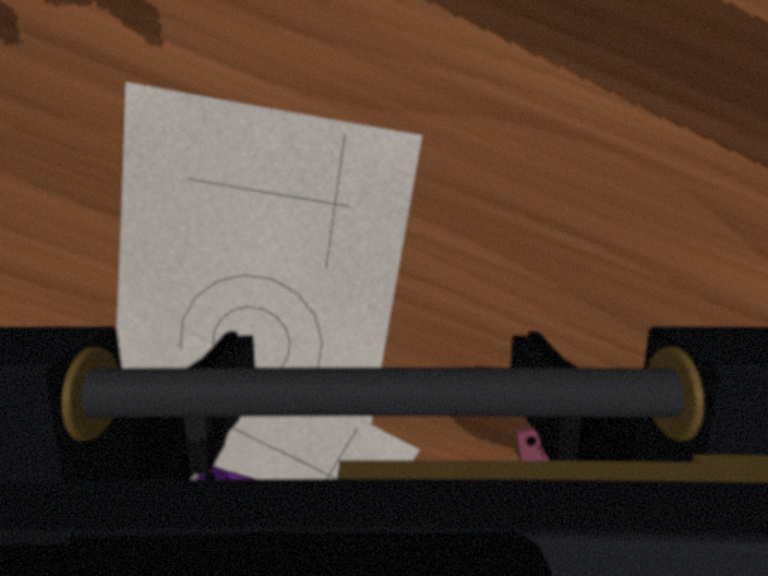

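The wrist view shows paper and the gripper across the lower half of the picture. Image up is tool +x, so I'll face tool +x towards the unit. Every row needs all its keys.

Request:
drive_tool --rows '[{"tx": -2.16, "ty": 2.72, "tz": -0.6, "ax": 0, "ay": 0, "az": 0, "claw": 0}, {"tx": -2.16, "ty": 2.72, "tz": -0.6, "ax": 0, "ay": 0, "az": 0, "claw": 0}, {"tx": -2.16, "ty": 2.72, "tz": -0.6, "ax": 0, "ay": 0, "az": 0, "claw": 0}, {"tx": -2.16, "ty": 2.72, "tz": -0.6, "ax": 0, "ay": 0, "az": 0, "claw": 0}, {"tx": -2.16, "ty": 2.72, "tz": -0.6, "ax": 0, "ay": 0, "az": 0, "claw": 0}, {"tx": -2.16, "ty": 2.72, "tz": -0.6, "ax": 0, "ay": 0, "az": 0, "claw": 0}, {"tx": -2.16, "ty": 2.72, "tz": -0.6, "ax": 0, "ay": 0, "az": 0, "claw": 0}, {"tx": -2.16, "ty": 2.72, "tz": -0.6, "ax": 0, "ay": 0, "az": 0, "claw": 0}, {"tx": -2.16, "ty": 2.72, "tz": -0.6, "ax": 0, "ay": 0, "az": 0, "claw": 0}, {"tx": -2.16, "ty": 2.72, "tz": -0.6, "ax": 0, "ay": 0, "az": 0, "claw": 0}]'

```text
time_s: 0.98
tcp_pos: [0.3276, -0.251, 0.2827]
ee_rot: [[-0.934, -0.356, 0.0], [-0.356, 0.934, 0.0], [-0.0, 0.0, -1.0]]
wrist_force: [0.7, -0.6, 0.9]
gripper_width: 0.325
gripper_force: 0.0
```

Request:
drive_tool --rows '[{"tx": -2.16, "ty": 2.72, "tz": 0, "ax": 0, "ay": 0, "az": 0, "claw": 0}, {"tx": -2.16, "ty": 2.72, "tz": 0, "ax": 0, "ay": 0, "az": 0, "claw": 0}, {"tx": -2.16, "ty": 2.72, "tz": 0, "ax": 0, "ay": 0, "az": 0, "claw": 0}, {"tx": -2.16, "ty": 2.72, "tz": 0, "ax": 0, "ay": 0, "az": 0, "claw": 0}, {"tx": -2.16, "ty": 2.72, "tz": 0, "ax": 0, "ay": 0, "az": 0, "claw": 0}, {"tx": -2.16, "ty": 2.72, "tz": 0, "ax": 0, "ay": 0, "az": 0, "claw": 0}, {"tx": -2.16, "ty": 2.72, "tz": 0, "ax": 0, "ay": 0, "az": 0, "claw": 0}, {"tx": -2.16, "ty": 2.72, "tz": 0, "ax": 0, "ay": 0, "az": 0, "claw": 0}, {"tx": -2.16, "ty": 2.72, "tz": 0, "ax": 0, "ay": 0, "az": 0, "claw": 0}, {"tx": -2.16, "ty": 2.72, "tz": 0, "ax": 0, "ay": 0, "az": 0, "claw": 0}]'

```text
time_s: 1.82
tcp_pos: [0.4323, 0.0802, 0.2826]
ee_rot: [[-0.934, -0.357, 0.0], [-0.357, 0.934, 0.0], [-0.0, 0.0, -1.0]]
wrist_force: [1.5, -0.5, 0.2]
gripper_width: 0.005
gripper_force: 0.0
```

Request:
drive_tool --rows '[{"tx": 0, "ty": 0, "tz": 0, "ax": 0, "ay": 0, "az": -0.1125, "claw": 0}, {"tx": 0, "ty": 0, "tz": 0, "ax": 0, "ay": 0, "az": -0.1125, "claw": 0}, {"tx": 0, "ty": 0, "tz": 0, "ax": 0, "ay": 0, "az": -0.1125, "claw": 0}, {"tx": 0, "ty": 0, "tz": 0, "ax": 0, "ay": 0, "az": -0.1125, "claw": 0}, {"tx": 0, "ty": 0, "tz": 0, "ax": 0, "ay": 0, "az": -0.1125, "claw": 0}, {"tx": 0, "ty": 0, "tz": 0, "ax": 0, "ay": 0, "az": -0.1125, "claw": 0}, {"tx": 0, "ty": 0, "tz": 0, "ax": 0, "ay": 0, "az": -0.1125, "claw": 0}, {"tx": 0, "ty": 0, "tz": 0, "ax": 0, "ay": 0, "az": -0.1125, "claw": 0}, {"tx": 0, "ty": 0, "tz": 0, "ax": 0, "ay": 0, "az": -0.1125, "claw": 0}]'

```text
time_s: 2.57
tcp_pos: [0.4322, 0.0784, 0.2823]
ee_rot: [[-0.187, -0.982, -0.001], [-0.982, 0.187, -0.0], [0.0, 0.001, -1.0]]
wrist_force: [1.0, -0.6, 0.3]
gripper_width: 0.008
gripper_force: 0.0
```

Request:
drive_tool --rows '[{"tx": 0, "ty": 0, "tz": 0, "ax": 0, "ay": 0, "az": -0.1125, "claw": 0}, {"tx": 0, "ty": 0, "tz": 0, "ax": 0, "ay": 0, "az": -0.1125, "claw": 0}, {"tx": 0, "ty": 0, "tz": 0, "ax": 0, "ay": 0, "az": -0.1125, "claw": 0}, {"tx": 0, "ty": 0, "tz": 0, "ax": 0, "ay": 0, "az": -0.1125, "claw": 0}, {"tx": 0, "ty": 0, "tz": 0, "ax": 0, "ay": 0, "az": -0.1125, "claw": 0}, {"tx": 0, "ty": 0, "tz": 0, "ax": 0, "ay": 0, "az": -0.1125, "claw": 0}, {"tx": 0, "ty": 0, "tz": 0, "ax": 0, "ay": 0, "az": -0.1125, "claw": 0}, {"tx": 0, "ty": 0, "tz": 0, "ax": 0, "ay": 0, "az": -0.1125, "claw": 0}, {"tx": 0, "ty": 0, "tz": 0, "ax": 0, "ay": 0, "az": -0.1125, "claw": 0}]'

```text
time_s: 3.32
tcp_pos: [0.4322, 0.0784, 0.2823]
ee_rot: [[0.734, -0.679, -0.001], [-0.679, -0.734, -0.0], [-0.0, 0.001, -1.0]]
wrist_force: [-0.7, 0.2, -0.1]
gripper_width: 0.005
gripper_force: 0.0
```

Request:
drive_tool --rows '[{"tx": 0, "ty": 0, "tz": 0, "ax": 0, "ay": 0, "az": -0.1125, "claw": 0}, {"tx": 0, "ty": 0, "tz": 0, "ax": 0, "ay": 0, "az": -0.1125, "claw": 0}, {"tx": 0, "ty": 0, "tz": 0, "ax": 0, "ay": 0, "az": -0.1125, "claw": 0}, {"tx": 0, "ty": 0, "tz": 0, "ax": 0, "ay": 0, "az": -0.1125, "claw": 0}, {"tx": 0, "ty": 0, "tz": 0, "ax": 0, "ay": 0, "az": -0.1125, "claw": 0}, {"tx": 0, "ty": 0, "tz": 0, "ax": 0, "ay": 0, "az": -0.1125, "claw": 0}, {"tx": 0, "ty": 0, "tz": 0, "ax": 0, "ay": 0, "az": -0.1125, "claw": 0}, {"tx": 0, "ty": 0, "tz": 0, "ax": 0, "ay": 0, "az": -0.1125, "claw": 0}, {"tx": 0, "ty": 0, "tz": 0, "ax": 0, "ay": 0, "az": -0.1125, "claw": 0}]'

```text
time_s: 4.07
tcp_pos: [0.4322, 0.0784, 0.2823]
ee_rot: [[0.965, 0.263, -0.001], [0.263, -0.965, -0.0], [-0.001, -0.0, -1.0]]
wrist_force: [1.1, 0.7, 0.1]
gripper_width: 0.005
gripper_force: 0.0
```

Request:
drive_tool --rows '[{"tx": 0, "ty": 0, "tz": 0, "ax": 0, "ay": 0.1, "az": 0, "claw": 0}, {"tx": 0, "ty": 0, "tz": 0, "ax": 0, "ay": 0.1, "az": 0, "claw": 0}, {"tx": 0, "ty": 0, "tz": 0, "ax": 0, "ay": 0.1, "az": 0, "claw": 0}, {"tx": 0, "ty": 0, "tz": 0, "ax": 0, "ay": 0.1, "az": 0, "claw": 0}, {"tx": 0, "ty": 0, "tz": 0, "ax": 0, "ay": 0.1, "az": 0, "claw": 0}, {"tx": 0, "ty": 0, "tz": 0, "ax": 0, "ay": 0, "az": 0, "claw": 0}, {"tx": 0, "ty": 0, "tz": 0, "ax": 0, "ay": 0, "az": 0, "claw": 0}]'

```text
time_s: 4.65
tcp_pos: [0.4305, 0.0771, 0.2811]
ee_rot: [[0.849, 0.258, 0.461], [0.228, -0.966, 0.122], [0.477, 0.001, -0.879]]
wrist_force: [0.8, 0.6, 1.5]
gripper_width: 0.001
gripper_force: 0.0
```

```bash
python3 - <<'E'
from h import *
im,d,s=snap('wrist','w2'); print(s['time_s'],s['tcp_pos'],s['ee_rot'],s['joints'])
cv2.imwrite('pics/w2b.png',cv2.resize(im[:,:,::-1],(768,576)))
snap('top','t2')
E
```

```text
4.65 [0.43050298 0.07714061 0.28108691] [[ 0.84905136  0.25849373  0.4607524 ]
 [ 0.22776368 -0.96601225  0.12224581]
 [ 0.47669224  0.00114969 -0.8790695 ]] [ 38.95977012 -14.92122952 -43.49738922  19.04591352 -36.61947629
  53.18452209]
```

View pics/w2b.png

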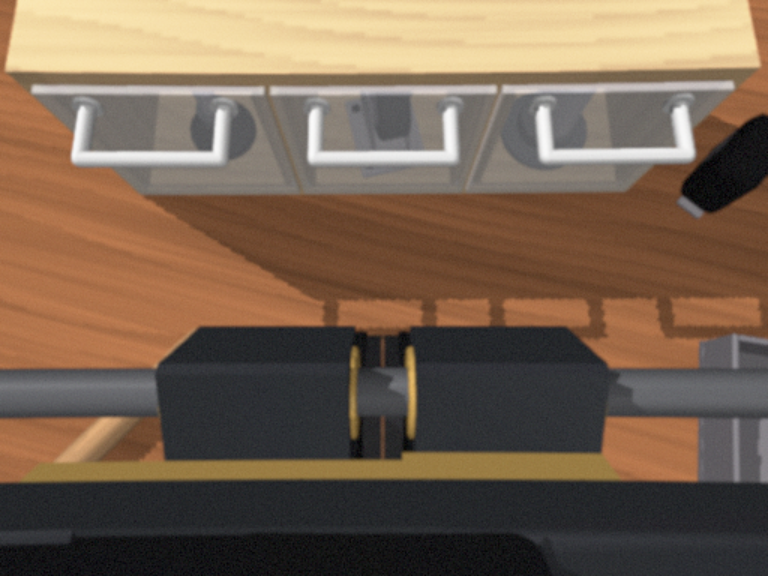

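The wrist view shows the roof across the top and three white bars at about (150,157), (385,157) and (615,155). The middle bin holds a rectangular plate with a wheel at (385,130), so that's the caster. The left bin (0–270 px) holds a thin stem on a round base and the right one a round flange. Next I'll measure the bars.

```bash
cat > bar.py <<'E'
from h import *
P,im=cloud('wrist','w2'); v,u=np.mgrid[:384,:512]
w=(im.min(2)>170)&(abs(P[...,2]-.155)<.03)
c=camera_params('wrist'); K=np.array(c['intrinsics']);T=np.array(c['tool_from_camera']); z=np.load('pics/w2.npz')
R=z['R']@T[:3,:3]; o=z['R']@T[:3,3]+z['p']
for a,b in((50,153),(206,306),(360,463)):
    m=w&(u>=a)&(u<b)&(v>98)&(v<112); q=P[m]; print(m.sum(),np.median(q,0))
    # ray of bar centreline at plane z=.152
    for uu in(a+8,b-8):
        vs=np.nonzero(im[95:115,uu].min(1)>150)[0]+95; vm=vs.mean()
        r=cv2.undistortPoints(np.array([[[uu,vm]]],float),K,np.array([c['k1'],0,0,0.]))[0,0]; dd=R@np.r_[r,1]; print(uu,vs.min(),vs.max(),o+dd*(.152-o[2])/dd[2])
# roof front edge & end points via w2
m=(abs(P[...,2]-.177)<.008)&(v<60); q=P[m][:,:2]; y=np.array([-.262,.965]); x=np.array([.965,.262]); print('roof x front',np.percentile(q@x,[0.5,1,2]),'y',np.percentile(q@y,[.3,99.7]), 'z',np.median(P[m][:,2]))
c0=np.array([.6834,.1464]); print('ctr in unit axes',c0@x,c0@y)
E
python3 bar.py
```

```text
810 [0.53138733 0.25940014 0.15651544]
58 100 109 [0.5225449  0.29997522 0.152     ]
145 95 109 [0.54763846 0.21996009 0.152     ]
797 [0.57080816 0.11497711 0.15646745]
214 100 109 [0.56296385 0.15365812 0.152     ]
298 95 108 [0.58770207 0.07420751 0.152     ]
821 [ 0.61125085 -0.03026195  0.15651906]
368 95 108 [0.60530081 0.00747262 0.152     ]
455 95 106 [ 0.62751059 -0.07404078  0.152     ]
roof x front [0.62670568 0.62696827 0.62730426] y [-0.27250415  0.19258687] z 0.17711725015371527
ctr in unit axes 0.6978378 -0.03777480000000001
```

Request:
drive_tool --rows '[{"tx": 0, "ty": 0, "tz": 0, "ax": 0, "ay": -0.1, "az": 0, "claw": 0}, {"tx": 0, "ty": 0, "tz": 0, "ax": 0, "ay": -0.1, "az": 0, "claw": 0}, {"tx": 0, "ty": 0, "tz": 0, "ax": 0, "ay": -0.1, "az": 0, "claw": 0}, {"tx": 0, "ty": 0, "tz": 0, "ax": 0, "ay": -0.1, "az": 0, "claw": 0}, {"tx": 0, "ty": 0, "tz": 0, "ax": 0, "ay": -0.1, "az": 0, "claw": 0}, {"tx": 3.3, "ty": 0, "tz": 0, "ax": 0, "ay": 0, "az": 0, "claw": 0}, {"tx": 3.3, "ty": 0, "tz": 0, "ax": 0, "ay": 0, "az": 0, "claw": 0}, {"tx": 3.3, "ty": 0, "tz": 0, "ax": 0, "ay": 0, "az": 0, "claw": 0}, {"tx": 3.3, "ty": 0, "tz": 0, "ax": 0, "ay": 0, "az": 0, "claw": 0}, {"tx": 3.3, "ty": 0, "tz": 0, "ax": 0, "ay": 0, "az": 0, "claw": 0}]'

```text
time_s: 5.58
tcp_pos: [0.5959, 0.1223, 0.2825]
ee_rot: [[0.966, 0.258, 0.001], [0.258, -0.966, 0.002], [0.001, -0.001, -1.0]]
wrist_force: [-0.0, -0.3, 0.1]
gripper_width: 0.003
gripper_force: 0.0
```

Request:
drive_tool --rows '[{"tx": 0, "ty": 0, "tz": 3, "ax": 0, "ay": 0, "az": 0, "claw": 0}, {"tx": 0, "ty": 0, "tz": 3, "ax": 0, "ay": 0, "az": 0, "claw": 0}, {"tx": 0, "ty": 0, "tz": 2, "ax": 0, "ay": 0, "az": 0, "claw": 0}, {"tx": 0, "ty": 0, "tz": 0, "ax": 0, "ay": 0, "az": 0, "claw": 0}, {"tx": 0, "ty": 0, "tz": 0, "ax": 0, "ay": 0, "az": 0, "claw": 0}]'

```text
time_s: 6.0
tcp_pos: [0.5935, 0.1214, 0.2019]
ee_rot: [[0.966, 0.258, -0.001], [0.258, -0.966, -0.001], [-0.001, 0.0, -1.0]]
wrist_force: [0.0, 0.2, 1.2]
gripper_width: 0.004
gripper_force: 0.0
```

```bash
python3 - <<'E'
from h import *
im,d,s=snap('wrist','w3'); p=s['tcp_pos']; print(s['time_s'],p,'X',p[:2]@[.965,.262],'Y',p[:2]@[-.262,.965],s['joints'])
cv2.imwrite('pics/w3b.png',cv2.resize(im[:,:,::-1],(640,480)))
E
```

```text
6.0 [0.59354737 0.1214239  0.20192438] X 0.6045862762919078 Y -0.03833534702362931 [ 2.68542399e+01  2.10636249e+01 -4.10170397e+00 -2.22565473e-03
 -6.49096999e+01  7.80842883e+01]
```

View pics/w3b.png

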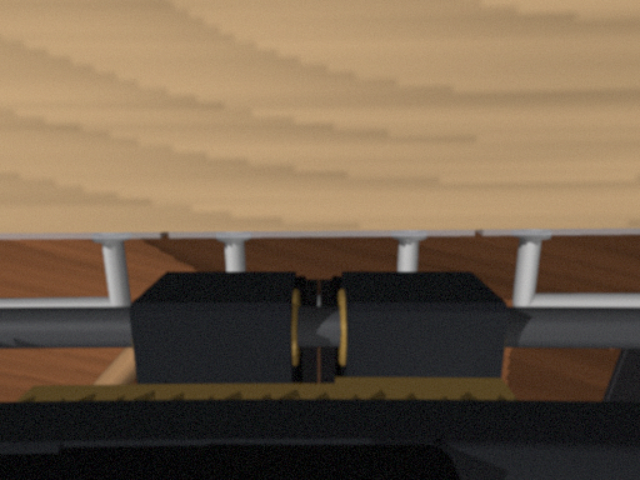

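Standoffs at (235,245) and (408,245) sit evenly either side of the fingers (318), so the hook is centred. X is also mid-gap, so I'll go down and pull.

Request:
drive_tool --rows '[{"tx": 0, "ty": 0, "tz": 2.4, "ax": 0, "ay": 0, "az": 0, "claw": 0}, {"tx": 0, "ty": 0, "tz": 2.4, "ax": 0, "ay": 0, "az": 0, "claw": 0}, {"tx": 0, "ty": 0, "tz": 2.4, "ax": 0, "ay": 0, "az": 0, "claw": 0}, {"tx": 0, "ty": 0, "tz": 0, "ax": 0, "ay": 0, "az": 0, "claw": 0}, {"tx": -0.3, "ty": 0, "tz": 0, "ax": 0, "ay": 0, "az": 0, "claw": 0}, {"tx": -0.3, "ty": 0, "tz": 0, "ax": 0, "ay": 0, "az": 0, "claw": 0}, {"tx": -0.3, "ty": 0, "tz": 0, "ax": 0, "ay": 0, "az": 0, "claw": 0}]'

```text
time_s: 6.63
tcp_pos: [0.5858, 0.1197, 0.1334]
ee_rot: [[0.966, 0.258, 0.007], [0.258, -0.966, 0.003], [0.008, -0.001, -1.0]]
wrist_force: [4.5, 0.8, -2.0]
gripper_width: 0.004
gripper_force: 1.7
```

Request:
drive_tool --rows '[{"tx": -0.58, "ty": 0, "tz": 0.17, "ax": 0, "ay": 0.05, "az": 0, "claw": 0}, {"tx": -0.58, "ty": 0, "tz": 0.17, "ax": 0, "ay": 0.05, "az": 0, "claw": 0}, {"tx": -0.58, "ty": 0, "tz": 0.17, "ax": 0, "ay": 0.05, "az": 0, "claw": 0}, {"tx": -0.58, "ty": 0, "tz": 0.17, "ax": 0, "ay": 0.05, "az": 0, "claw": 0}, {"tx": -0.58, "ty": 0, "tz": 0.17, "ax": 0, "ay": 0.05, "az": 0, "claw": 0}, {"tx": -0.58, "ty": 0, "tz": 0.17, "ax": 0, "ay": 0.05, "az": 0, "claw": 0}, {"tx": -0.58, "ty": 0, "tz": 0.17, "ax": 0, "ay": 0.05, "az": 0, "claw": 0}]'

```text
time_s: 7.22
tcp_pos: [0.5484, 0.1108, 0.1164]
ee_rot: [[0.904, 0.259, 0.34], [0.241, -0.966, 0.094], [0.352, -0.003, -0.936]]
wrist_force: [2.7, -2.1, 0.6]
gripper_width: 0.004
gripper_force: 0.9
```

```bash
cat > st.py <<'E'
from h import *
s=sense(); p=s['tcp_pos']; R=s['ee_rot']; print(s['time_s'],'X',p[:2]@[.965,.262],'Y',p[:2]@[-.262,.965],'z',p[2],'pitch',np.arctan2(R[2,0],-R[2,2]),s['joints'].round(1),s['wrist_force'].round(1))
E
python3 st.py
```

```text
7.2167 X 0.5582527587121112 Y -0.0367981782984588 z 0.11644662699670179 pitch 0.36016018037188774 [ 30.3  13.5 -39.   16.8 -18.2  59.7] [ 2.7 -2.1  0.6]
```

Request:
drive_tool --rows '[{"tx": -0.68, "ty": 0, "tz": 0.25, "ax": 0, "ay": 0, "az": 0, "claw": 0}, {"tx": -0.68, "ty": 0, "tz": 0.25, "ax": 0, "ay": 0, "az": 0, "claw": 0}, {"tx": -0.65, "ty": 0, "tz": 0.33, "ax": 0, "ay": 0, "az": 0, "claw": 0}, {"tx": -0.65, "ty": 0, "tz": 0.33, "ax": 0, "ay": 0, "az": 0, "claw": 0}, {"tx": -0.62, "ty": 0, "tz": 0.39, "ax": 0, "ay": 0, "az": 0, "claw": 0}, {"tx": -0.62, "ty": 0, "tz": 0.39, "ax": 0, "ay": 0, "az": 0, "claw": 0}, {"tx": -0.4, "ty": 0, "tz": 0.3, "ax": 0, "ay": 0, "az": 0, "claw": 0}, {"tx": 0, "ty": 0, "tz": 0, "ax": 0, "ay": 0, "az": 0, "claw": 0}]'

```text
time_s: 7.88
tcp_pos: [0.5162, 0.0997, 0.0821]
ee_rot: [[0.909, 0.258, 0.326], [0.242, -0.966, 0.09], [0.338, -0.003, -0.941]]
wrist_force: [-0.4, -0.7, -0.2]
gripper_width: 0.004
gripper_force: 0.5
```

```bash
python3 st.py
```

```text
7.8833 X 0.5242797033262911 Y -0.039007966046214065 z 0.08207565813948603 pitch 0.34485274597949417 [ 29.   13.9 -48.8  29.5  -9.3  47.5] [-0.4 -0.7 -0.2]
```

Request:
drive_tool --rows '[{"tx": -0.3, "ty": 0, "tz": 0, "ax": 0, "ay": 0, "az": 0, "claw": 0}, {"tx": 0, "ty": 0, "tz": -2, "ax": 0, "ay": 0, "az": 0, "claw": 0}, {"tx": 0, "ty": 0, "tz": -3, "ax": 0, "ay": 0, "az": 0, "claw": 0}, {"tx": 0, "ty": 0, "tz": -4, "ax": 0, "ay": 0, "az": 0, "claw": 0}, {"tx": 0, "ty": 0, "tz": -4, "ax": 0, "ay": 0, "az": 0, "claw": 0}, {"tx": 0, "ty": 0, "tz": -4, "ax": 0, "ay": 0, "az": 0, "claw": 6}, {"tx": 0, "ty": 0, "tz": 0, "ax": 0, "ay": 0, "az": 0, "claw": 6}, {"tx": 0, "ty": 0, "tz": 0, "ax": 0, "ay": 0, "az": 0, "claw": 6}]'

```text
time_s: 8.55
tcp_pos: [0.4595, 0.085, 0.2452]
ee_rot: [[0.907, 0.26, 0.33], [0.242, -0.966, 0.096], [0.344, -0.007, -0.939]]
wrist_force: [-0.0, 0.7, -0.7]
gripper_width: 0.152
gripper_force: 0.0
```

```bash
python3 st.py; python3 - <<'E'
from h import *
im,d,s=snap('wrist','w4')
cv2.imwrite('pics/w4b.png',cv2.resize(im[:,:,::-1],(768,576)))
E
```

```text
8.55 X 0.46574032252411407 Y -0.038337239575670805 z 0.24521328299018047 pitch 0.3508532955068559 [ 34.6  -5.2 -35.5   9.5 -40.9  64.2] [-0.   0.7 -0.7]
```

View pics/w4b.png

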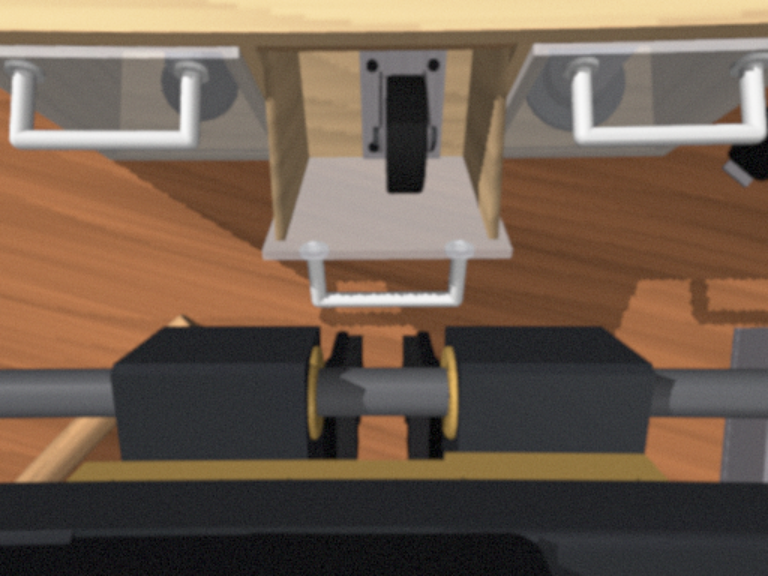

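The bin is open on its stop. The caster's plate is square to the bin, and its black wheel is at about (405,130), standing out from the bin floor. Now I'll measure the wheel.

```bash
cat > wh.py <<'E'
from h import *
P,im=cloud('wrist','w4'); v,u=np.mgrid[:384,:512]
U=np.array([[.964,.266,0],[-.266,.964,0],[0,0,1]]); Q=P@U.T
print('pivotX', 'bar open', np.median(Q[(im.min(2)>150)&(u>215)&(u<300)&(v>193)&(v<205)],0))
m=(im.max(2)<70)&(u>240)&(u<295)&(v>44)&(v<132)&(P[...,2]>.05)
m=cv2.erode(m.astype(np.uint8),np.ones((3,3)))>0
q=Q[m]; print(m.sum(),'Y',np.percentile(q[:,1],[2,50,98]),'X',np.percentile(q[:,0],[1,50,99]),'z',np.percentile(q[:,2],[1,50,99]))
for vv in range(52,128,8):
    s=Q[vv][m[vv]]; print(vv,s.mean(0).round(4) if len(s) else '',np.ptp(s[:,1]).round(4) if len(s) else '')
# circle fit of tread in X,z
t=q; A=np.c_[2*t[:,0],2*t[:,2],np.ones(len(t))]; b=(t[:,0]**2+t[:,2]**2); 
from scipy.optimize import least_squares
f=least_squares(lambda c:np.hypot(t[:,0]-c[0],t[:,2]-c[1])-.0375,[np.mean(t[:,0])+.02,.09],loss='soft_l1',f_scale=.002); print('axle X,z',f.x, np.abs(f.fun).mean())
p=np.load('pics/w4.npz')['p']; print('tcp',U@p)
E
python3 wh.py
```

```text
pivotX bar open [nan nan nan]
1772 Y [-0.06584517 -0.05511738 -0.04445901] X [0.5708026  0.59617797 0.63411021] z [0.09781083 0.12794957 0.13286191]
52 [ 0.6327 -0.0554  0.1223] 0.0212
60 [ 0.6215 -0.0554  0.1291] 0.0215
68 [ 0.6131 -0.0532  0.1312] 0.0204
76 [ 0.6054 -0.0556  0.1319] 0.0223
84 [ 0.5985 -0.0551  0.1308] 0.0213
92 [ 0.5922 -0.0552  0.1284] 0.0214
100 [ 0.5862 -0.0552  0.1251] 0.0217
108 [ 0.5805 -0.0545  0.1204] 0.0201
116 [ 0.5754 -0.0547  0.1133] 0.0206
124 [ 0.5711 -0.0556  0.1025] 0.0202
axle X,z [0.60793655 0.09430961] 0.000539140914850091
tcp [ 0.46562094 -0.04026046  0.24521328]
```

Request:
drive_tool --rows '[{"tx": 1.64, "ty": 0.3, "tz": 0, "ax": 0, "ay": 0, "az": 0, "claw": 5}, {"tx": 1.64, "ty": 0.3, "tz": 0, "ax": 0, "ay": 0, "az": 0, "claw": 5}, {"tx": 1.64, "ty": 0.3, "tz": 0, "ax": 0, "ay": 0, "az": 0, "claw": 5}, {"tx": 1.64, "ty": 0.3, "tz": 0, "ax": 0, "ay": 0, "az": 0, "claw": 5}, {"tx": 1.64, "ty": 0.3, "tz": 0, "ax": 0, "ay": 0, "az": 0, "claw": 5}, {"tx": 0, "ty": 0, "tz": 3, "ax": 0, "ay": 0, "az": 0, "claw": 5}, {"tx": 0, "ty": 0, "tz": 3, "ax": 0, "ay": 0, "az": 0, "claw": 5}, {"tx": 0, "ty": 0, "tz": 3, "ax": 0, "ay": 0, "az": 0, "claw": 5}, {"tx": 0, "ty": 0, "tz": 0, "ax": 0, "ay": 0, "az": 0, "claw": 5}, {"tx": 0, "ty": 0, "tz": 0, "ax": 0, "ay": 0, "az": 0, "claw": 5}]'

```text
time_s: 9.43
tcp_pos: [0.5652, 0.0967, 0.1805]
ee_rot: [[0.912, 0.259, 0.317], [0.244, -0.966, 0.087], [0.329, -0.002, -0.944]]
wrist_force: [1.1, 0.5, 0.5]
gripper_width: 0.576
gripper_force: 0.0
```

```bash
sed -i 's/\[.965,.262\]/[.964,.266]/;s/\[-.262,.965\]/[-.266,.964]/' st.py; python3 st.py;  python3 - <<'E'
from h import *
im,d,s=snap('wrist','w5')
cv2.imwrite('pics/w5b.png',cv2.resize(im[:,:,::-1],(640,480)))
E
```

```text
9.4333 X 0.570594811218275 Y -0.05715153072712707 z 0.18049858628798582 pitch 0.335189485645836 [ 28.1  10.5 -28.1   7.7 -32.9  71.2] [1.1 0.5 0.5]
```

View pics/w5b.png

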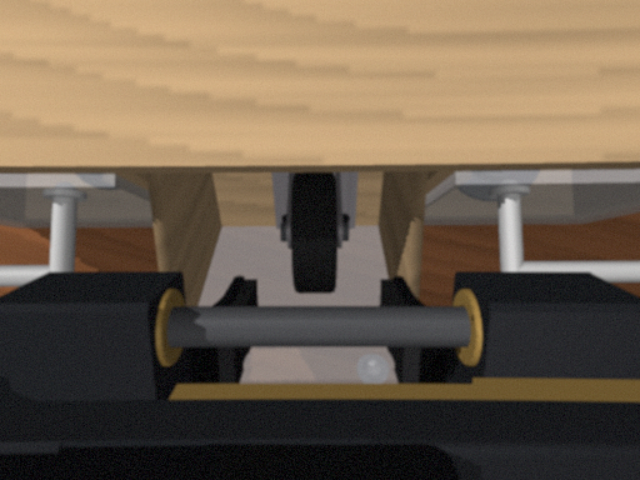

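The wheel at (314,230) lies between the fingers (258 and 382), about 2 mm off centre. I'll correct that and descend along the tool axis.

Request:
drive_tool --rows '[{"tx": 0.7, "ty": -0.2, "tz": 0, "ax": 0, "ay": 0, "az": 0, "claw": 5}, {"tx": 0, "ty": 0, "tz": 2, "ax": 0, "ay": 0, "az": 0, "claw": 5}, {"tx": 0, "ty": 0, "tz": 2, "ax": 0, "ay": 0, "az": 0, "claw": 5}, {"tx": 0, "ty": 0, "tz": 1, "ax": 0, "ay": 0, "az": 0, "claw": 5}, {"tx": 0, "ty": 0, "tz": 1, "ax": 0, "ay": 0, "az": 0, "claw": 5}, {"tx": 0, "ty": 0, "tz": 0, "ax": 0, "ay": 0, "az": 0, "claw": 5}]'

```text
time_s: 9.98
tcp_pos: [0.5914, 0.1064, 0.1286]
ee_rot: [[0.911, 0.259, 0.322], [0.243, -0.966, 0.09], [0.334, -0.003, -0.943]]
wrist_force: [-0.8, -1.1, -0.1]
gripper_width: 0.577
gripper_force: 0.0
```

```bash
python3 st.py
```

```text
9.9833 X 0.5984371683431304 Y -0.05475422012610074 z 0.1286026684113424 pitch 0.3406011564724364 [ 27.5  16.6 -29.3   9.3 -25.3  69.7] [-0.8 -1.1 -0.1]
```

Request:
drive_tool --rows '[{"tx": -0.2, "ty": 0, "tz": 1.2, "ax": 0, "ay": 0, "az": 0, "claw": 5}, {"tx": 0, "ty": 0, "tz": 1.1, "ax": 0, "ay": 0, "az": 0, "claw": 5}, {"tx": 0, "ty": 0, "tz": 0, "ax": 0, "ay": 0, "az": 0, "claw": 5}, {"tx": 0, "ty": 0, "tz": 0, "ax": 0, "ay": 0, "az": 0, "claw": 2}, {"tx": 0, "ty": 0, "tz": 0, "ax": 0, "ay": 0, "az": 0, "claw": 1}, {"tx": 0, "ty": 0, "tz": 0, "ax": 0, "ay": 0, "az": 0, "claw": 1}, {"tx": 0, "ty": 0, "tz": 0, "ax": 0, "ay": 0, "az": 0, "claw": 1}, {"tx": 0, "ty": 0, "tz": 0, "ax": 0, "ay": 0, "az": 0, "claw": 1}, {"tx": 0, "ty": 0, "tz": 0, "ax": 0, "ay": 0, "az": 0, "claw": 1}]'

```text
time_s: 10.73
tcp_pos: [0.5973, 0.108, 0.1079]
ee_rot: [[0.91, 0.26, 0.324], [0.243, -0.966, 0.09], [0.336, -0.003, -0.942]]
wrist_force: [-1.9, -0.4, 2.4]
gripper_width: 0.286
gripper_force: 30.0
```

```bash
python3 st.py
```

```text
10.7333 X 0.6045308375971682 Y -0.054756333119086203 z 0.10787865849017346 pitch 0.343133977333938 [ 27.3  18.7 -30.4  10.5 -22.   68.6] [-1.9 -0.4  2.4]
```

Request:
drive_tool --rows '[{"tx": -0.16, "ty": 0, "tz": -0.47, "ax": 0, "ay": 0, "az": 0, "claw": 1}, {"tx": -0.32, "ty": 0, "tz": -0.94, "ax": 0, "ay": 0, "az": 0, "claw": 1}, {"tx": -0.48, "ty": 0, "tz": -1.4, "ax": 0, "ay": 0, "az": 0, "claw": 1}, {"tx": -0.64, "ty": 0, "tz": -1.9, "ax": 0, "ay": 0, "az": 0, "claw": 1}, {"tx": -0.64, "ty": 0, "tz": -1.9, "ax": 0, "ay": 0, "az": 0, "claw": 1}, {"tx": -0.64, "ty": 0, "tz": -1.9, "ax": 0, "ay": 0, "az": 0, "claw": 1}, {"tx": -0.64, "ty": 0, "tz": -1.9, "ax": 0, "ay": 0, "az": 0, "claw": 1}, {"tx": -0.64, "ty": 0, "tz": -1.9, "ax": 0, "ay": 0, "az": 0, "claw": 1}, {"tx": -0.64, "ty": 0, "tz": -1.9, "ax": 0, "ay": 0, "az": 0, "claw": 1}, {"tx": -0.64, "ty": 0, "tz": -1.9, "ax": 0, "ay": 0, "az": 0, "claw": 1}]'

```text
time_s: 11.57
tcp_pos: [0.4924, 0.0789, 0.2398]
ee_rot: [[0.912, 0.258, 0.318], [0.242, -0.966, 0.089], [0.33, -0.004, -0.944]]
wrist_force: [0.8, 0.2, -3.2]
gripper_width: 0.287
gripper_force: 30.0
```

Request:
drive_tool --rows '[{"tx": 0, "ty": 0, "tz": -2, "ax": 0, "ay": 0, "az": 0, "claw": 1}, {"tx": 0, "ty": 0, "tz": -2, "ax": 0, "ay": 0, "az": 0, "claw": 1}, {"tx": 0, "ty": 0, "tz": -2, "ax": 0, "ay": -0.05, "az": 0, "claw": 1}, {"tx": 0, "ty": 0, "tz": -1, "ax": 0, "ay": -0.1, "az": 0, "claw": 1}, {"tx": 0, "ty": 0, "tz": 0, "ax": 0, "ay": -0.1, "az": 0, "claw": 1}, {"tx": 0, "ty": 0, "tz": 0, "ax": 0, "ay": -0.09, "az": 0, "claw": 1}, {"tx": 0, "ty": 0, "tz": 0, "ax": 0, "ay": 0, "az": 0, "claw": 1}, {"tx": 0, "ty": 0, "tz": 0, "ax": 0, "ay": 0, "az": 0, "claw": 1}]'

```text
time_s: 12.23
tcp_pos: [0.4726, 0.074, 0.3051]
ee_rot: [[0.966, 0.258, -0.002], [0.258, -0.966, 0.004], [-0.001, -0.004, -1.0]]
wrist_force: [-0.5, -0.3, -4.6]
gripper_width: 0.283
gripper_force: 30.0
```

```bash
python3 st.py;  python3 - <<'E'
from h import *
a=snap('wrist','w6')[0]; b=snap('scene','s6')[0]
c=np.hstack([cv2.resize(a,(480,360)),b[100:270,90:400][:, :]  if 0 else cv2.resize(b[80:320,80:400],(320,360))])
cv2.imwrite('pics/c6.png',c[:,:,::-1])
E
```

```text
12.2333 X 0.47530545270237257 Y -0.05438155090827058 z 0.3051150806179048 pitch -0.0011991730563862084 [ 28.2   4.6 -10.8  -0.3 -74.7  76.8] [-0.5 -0.3 -4.6]
```

View pics/c6.png

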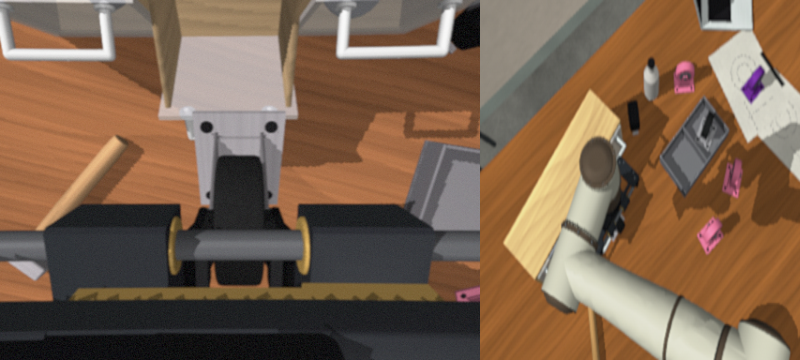

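The caster is held, with its plate at (235,150) in the left panel, still tilted relative to the tool. I'll measure the plate's tilt and the tray more accurately.

```bash
cat > pl.py <<'E'
from h import *
P,im=cloud('wrist','w6'); v,u=np.mgrid[:384,:512]
U=np.array([[.964,.266,0],[-.266,.964,0],[0,0,1]]); p=np.load('pics/w6.npz')['p']; Q=P@U.T-U@p
m=(u>205)&(u<303)&(v>118)&(v<215)&(im.max(2)>100)&(Q[...,2]<0)&(Q[...,2]>-.14)
q=Q[m]; print(m.sum(),np.median(q,0))
for _ in range(6):
    c=q.mean(0); w=np.linalg.svd(q-c,full_matrices=False)[2][2]; r=(q-c)@w; q=q[abs(r)<max(.002,1.5*np.median(abs(r)))]
w*=np.sign(w[2]); print(len(q),'normal',w,'ctr',c,'tilt',np.arctan2(-w[0],w[2]),'X',np.percentile(q[:,0],[1,99]),'Y',np.percentile(q[:,1],[1,99]),'z',np.percentile(q[:,2],[1,99]))
# tray from top view without arm? use t0 rgb: grey, plane z=.045 rim via convex hull
P,im=cloud('top','t0')
hsv=cv2.cvtColor(im,cv2.COLOR_RGB2HSV)
g=((hsv[...,1]<50)&(u>255)&(u<362)&(v>160)&(v<232)).astype(np.uint8); g=cv2.morphologyEx(g,cv2.MORPH_OPEN,np.ones((3,3)))
n,l,s,_=cv2.connectedComponentsWithStats(g); k=1+np.argmax(s[1:,4]); print(s[k])
hull=cv2.convexHull(np.argwhere(l==k)[:,::-1].astype(np.float32)); c=camera_params('top'); K=np.array(c['intrinsics']); R=np.array(c['R']); o=-R.T@np.array(c['t'])
r=cv2.undistortPoints(hull.astype(float),K,np.array([c['k1'],0,0,0.]))[:,0]; d=np.c_[r,np.ones(len(r))]@R
X=o+d*((.045-o[2])/d[:,2])[:,None]; rr=cv2.minAreaRect((X[:,:2]*1000).astype(np.float32)); print(rr,cv2.boxPoints(rr).round(0).tolist())
E
python3 pl.py
```

```text
5499 [ 3.86931422e-02 -7.70736359e-06 -5.80411497e-02]
3745 normal [-0.38695928 -0.00687963  0.92207114] ctr [ 0.03645671 -0.00305423 -0.06133245] tilt 0.3973416202039188 X [-0.01077145  0.0578827 ] Y [-0.03076929  0.03030676] z [-0.08114322 -0.05202445]
[ 269  170   82   50 3415]
((494.0935363769531, -311.3141784667969), (140.79087829589844, 251.52743530273438), 5.298628807067871) [[412.0, -193.0], [436.0, -443.0], [576.0, -430.0], [553.0, -180.0]]
```

Request:
drive_tool --rows '[{"tx": 0, "ty": 0, "tz": 0, "ax": 0, "ay": 0, "az": 0.085, "claw": 1}, {"tx": 0, "ty": 0, "tz": 0, "ax": 0, "ay": 0, "az": 0.085, "claw": 1}, {"tx": 0, "ty": 2, "tz": 0, "ax": 0, "ay": 0, "az": 0, "claw": 1}, {"tx": 0, "ty": 3.2, "tz": 0, "ax": 0, "ay": 0, "az": 0, "claw": 1}, {"tx": 0, "ty": 3.2, "tz": 0, "ax": 0, "ay": 0, "az": 0, "claw": 1}, {"tx": 0, "ty": 3.2, "tz": 0, "ax": 0, "ay": 0, "az": 0, "claw": 1}, {"tx": 0, "ty": 3.2, "tz": 0, "ax": 0, "ay": 0, "az": 0, "claw": 1}, {"tx": 0, "ty": 3.2, "tz": 0, "ax": 0, "ay": 0, "az": 0, "claw": 1}, {"tx": 0, "ty": 3.2, "tz": 0, "ax": 0, "ay": 0, "az": 0, "claw": 1}, {"tx": 0, "ty": 3.2, "tz": 0, "ax": 0, "ay": 0, "az": 0, "claw": 1}]'

```text
time_s: 13.17
tcp_pos: [0.4941, -0.1701, 0.3061]
ee_rot: [[0.996, 0.092, 0.002], [0.092, -0.996, 0.004], [0.002, -0.004, -1.0]]
wrist_force: [1.0, -0.2, -4.3]
gripper_width: 0.285
gripper_force: 30.0
```

Request:
drive_tool --rows '[{"tx": -0.2, "ty": 3.2, "tz": 0, "ax": 0, "ay": 0, "az": 0, "claw": 1}, {"tx": -0.2, "ty": 2.6, "tz": 0, "ax": 0, "ay": 0, "az": 0, "claw": 1}, {"tx": -0.2, "ty": 1.8, "tz": 0, "ax": 0, "ay": 0, "az": 0, "claw": 1}, {"tx": -0.15, "ty": 0.4, "tz": 0, "ax": 0, "ay": -0.1, "az": 0, "claw": 1}, {"tx": 0, "ty": 0, "tz": 0, "ax": 0, "ay": -0.1, "az": 0, "claw": 1}, {"tx": 0, "ty": 0, "tz": 0, "ax": 0, "ay": -0.1, "az": 0, "claw": 1}, {"tx": 0, "ty": 0, "tz": 0, "ax": 0, "ay": -0.1, "az": 0, "claw": 1}, {"tx": 0, "ty": 0, "tz": 0, "ax": 0, "ay": 0, "az": 0, "claw": 1}, {"tx": 0, "ty": 0, "tz": 0, "ax": 0, "ay": 0, "az": 0, "claw": 1}]'

```text
time_s: 13.92
tcp_pos: [0.4958, -0.2486, 0.3038]
ee_rot: [[0.917, 0.093, -0.387], [0.087, -0.996, -0.032], [-0.388, -0.005, -0.922]]
wrist_force: [-1.3, 0.9, -4.5]
gripper_width: 0.284
gripper_force: 30.0
```

```bash
python3 st.py;  python3 - <<'E'
from h import *
s=sense(); print(s['tcp_pos'],s['ee_rot'])
a=snap('wrist','w7')[0]; b=snap('scene','s7')[0]; snap('top','t7')
c=np.hstack([cv2.resize(a,(480,360)),cv2.resize(b[80:320,160:480],(320,360))])
cv2.imwrite('pics/c7.png',c[:,:,::-1])
E
```

```text
13.9167 X 0.411867666610419 Y -0.37155501996633167 z 0.3038490519070901 pitch -0.3987087117219765 [ -7.3  23.8   9.5   4.7 -98.1 102.4] [-1.3  0.9 -4.5]
[ 0.49584828 -0.24860931  0.30384905] [[ 0.91741782  0.09273194 -0.38696942]
 [ 0.08733029 -0.99567935 -0.0315604 ]
 [-0.38822412 -0.00484008 -0.92155228]]
```

View pics/c7.png

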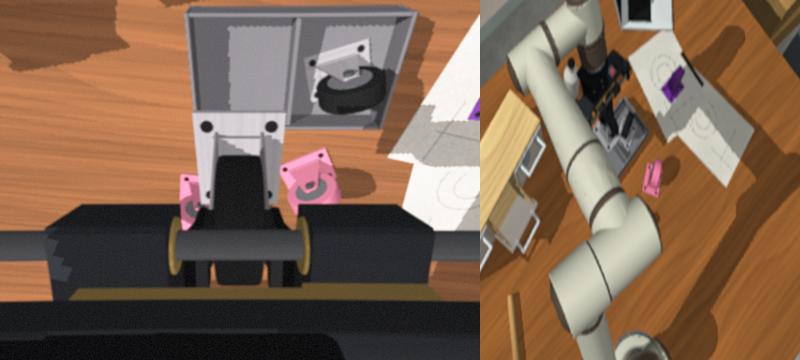

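The wrist panel shows the caster held with its plate at (237,150), above the tray's empty compartment (195–290, 10–125). The twin is at (345,80). I'll check that the plate is level, the tray pose and the height.

```bash
cat > pl2.py <<'E'
from h import *
P,im=cloud('wrist','w7'); v,u=np.mgrid[:384,:512]
p=np.load('pics/w7.npz')['p']; h=np.deg2rad(5.3); U=np.array([[np.cos(h),np.sin(h),0],[-np.sin(h),np.cos(h),0],[0,0,1]]); Q=P@U.T-U@p
m=(u>205)&(u<303)&(v>118)&(v<215)&(im.max(2)>100)&(Q[...,2]<-.03)&(Q[...,2]>-.11)
q=Q[m]
for _ in range(6):
    c=q.mean(0); w=np.linalg.svd(q-c,full_matrices=False)[2][2]; r=(q-c)@w; q=q[abs(r)<max(.002,1.5*np.median(abs(r)))]
w*=np.sign(w[2]); print(len(q),'normal',w,'ctr',c,'X',np.percentile(q[:,0],[1,99]),'Y',np.percentile(q[:,1],[1,99]),'z',np.percentile(q[:,2],[1,99]))
t=(abs(P[...,2]-.045)<.006)&(v<140)&(u>190)&(u<455)
q=P[t][:,:2]@U[:2,:2].T; print(t.sum(),'tray rim in U: X',np.percentile(q[:,0],[1,99]),'Y',np.percentile(q[:,1],[1,99]),'tcp',(U@p)[:2],'exp ctr',U[:2,:2]@[.494,-.311])
far=q[q[:,0]>np.percentile(q[:,0],99)-.012]; print('far wall slope',np.polyfit(far[:,1],far[:,0],1))
f=(abs(P[...,2]-.005)<.005)&(v<130)&(u>215)&(u<310); print('floor z',np.median(P[f][:,2]),f.sum())
E
python3 pl2.py
```

```text
3992 normal [-0.0045532  -0.00868019  0.99995196] ctr [ 0.00850429 -0.00104652 -0.07103654] X [-0.04200839  0.03323416] Y [-0.03063834  0.0305222 ] z [-0.07236691 -0.06947983]
4066 tray rim in U: X [0.39228661 0.53197785] Y [-0.48260162 -0.23411924] tcp [ 0.47076419 -0.29334823] exp ctr [ 0.46316075 -0.35530145]
far wall slope [0.00135333 0.52968723]
floor z 0.005127307959491123 9420
```

Request:
drive_tool --rows '[{"tx": -0.14, "ty": 0.2, "tz": 0.06, "ax": 0, "ay": 0, "az": 0, "claw": 1}, {"tx": 1.165, "ty": 0, "tz": 2.765, "ax": 0, "ay": 0, "az": 0, "claw": 1}, {"tx": 1.165, "ty": 0, "tz": 2.765, "ax": 0, "ay": 0, "az": 0, "claw": 1}, {"tx": 1.165, "ty": 0, "tz": 2.765, "ax": 0, "ay": 0, "az": 0, "claw": 1}, {"tx": 1.165, "ty": 0, "tz": 2.765, "ax": 0, "ay": 0, "az": 0, "claw": 1}, {"tx": 1.165, "ty": 0, "tz": 2.765, "ax": 0, "ay": 0, "az": 0, "claw": 1}, {"tx": 0.78, "ty": 0, "tz": 1.84, "ax": 0, "ay": 0, "az": 0, "claw": 1}, {"tx": 0.78, "ty": 0, "tz": 1.84, "ax": 0, "ay": 0, "az": 0, "claw": 1}, {"tx": 0.39, "ty": 0, "tz": 0.92, "ax": 0, "ay": 0, "az": 0, "claw": 1}, {"tx": 0, "ty": 0, "tz": 0, "ax": 0, "ay": 0, "az": 0, "claw": 1}]'

```text
time_s: 14.9
tcp_pos: [0.4929, -0.2505, 0.1042]
ee_rot: [[0.916, 0.091, -0.39], [0.086, -0.996, -0.031], [-0.391, -0.005, -0.92]]
wrist_force: [-0.3, -0.9, -3.8]
gripper_width: 0.287
gripper_force: 30.0
```

```bash
python3 - <<'E'
from h import *
s=sense(); print(s['time_s'],s['tcp_pos'],s['wrist_force'],s['joints'].round(1)); snap('wrist','w8')
P,im=cloud('wrist','w8'); v,u=np.mgrid[:384,:512]; p=s['tcp_pos']; h=np.deg2rad(5.3); U=np.array([[np.cos(h),np.sin(h),0],[-np.sin(h),np.cos(h),0],[0,0,1]]); Q=P@U.T
t=(abs(P[...,2]-.045)<.005)&(v<200); q=Q[t]; print('rim',np.percentile(q[:,0],[1,99]),np.percentile(q[:,1],[1,99]),'tcp',U@p)
E
```

```text
14.9 [ 0.49286978 -0.2505293   0.1042126 ] [-0.26583874 -0.93281223 -3.7736848 ] [ -7.5  32.1  -6.5   4.9 -74.  100.5]
rim [0.45287738 0.53197124] [-0.44019405 -0.23406598] tcp [ 0.46762107 -0.29498488  0.1042126 ]
```

Request:
drive_tool --rows '[{"tx": 0.31, "ty": 0, "tz": 0.74, "ax": 0, "ay": 0, "az": 0, "claw": 1}, {"tx": 0.31, "ty": 0, "tz": 0.74, "ax": 0, "ay": 0, "az": 0, "claw": 1}, {"tx": 0.1, "ty": 0, "tz": 0.23, "ax": 0, "ay": 0, "az": 0, "claw": 1}, {"tx": 0.1, "ty": 0, "tz": 0.23, "ax": 0, "ay": 0, "az": 0, "claw": 1}, {"tx": 0, "ty": 0, "tz": 0, "ax": 0, "ay": 0, "az": 0, "claw": 1}, {"tx": 0, "ty": 0, "tz": 0, "ax": 0, "ay": 0, "az": 0, "claw": 1}]'

```text
time_s: 15.45
tcp_pos: [0.4945, -0.2506, 0.0845]
ee_rot: [[0.918, 0.092, -0.387], [0.086, -0.996, -0.032], [-0.388, -0.004, -0.922]]
wrist_force: [0.8, -0.8, -3.8]
gripper_width: 0.289
gripper_force: 30.0
```

Request:
drive_tool --rows '[{"tx": 0.08, "ty": 0, "tz": 0.18, "ax": 0, "ay": 0, "az": 0, "claw": 1}, {"tx": 0.04, "ty": 0, "tz": 0.09, "ax": 0, "ay": 0, "az": 0, "claw": 1}, {"tx": 0.04, "ty": 0, "tz": 0.09, "ax": 0, "ay": 0, "az": 0, "claw": 1}, {"tx": 0, "ty": 0, "tz": 0, "ax": 0, "ay": 0, "az": 0, "claw": 1}, {"tx": 0, "ty": 0, "tz": 0, "ax": 0, "ay": 0, "az": 0, "claw": 1}]'

```text
time_s: 15.87
tcp_pos: [0.4945, -0.2505, 0.0804]
ee_rot: [[0.918, 0.092, -0.387], [0.086, -0.996, -0.032], [-0.388, -0.004, -0.922]]
wrist_force: [0.3, -0.1, -4.0]
gripper_width: 0.288
gripper_force: 30.0
```

Request:
drive_tool --rows '[{"tx": 0.04, "ty": 0, "tz": 0.09, "ax": 0, "ay": 0, "az": 0, "claw": 1}, {"tx": 0, "ty": 0, "tz": 0, "ax": 0, "ay": 0, "az": 0, "claw": 1}, {"tx": 0, "ty": 0, "tz": 0, "ax": 0, "ay": 0, "az": 0, "claw": 1}]'

```text
time_s: 16.12
tcp_pos: [0.4946, -0.2505, 0.0803]
ee_rot: [[0.918, 0.092, -0.387], [0.086, -0.996, -0.033], [-0.388, -0.004, -0.922]]
wrist_force: [-0.2, 2.8, 1.5]
gripper_width: 0.284
gripper_force: 30.0
```

The caster has touched down: force went from −4 to +1.5 N and the height stopped changing. Now I'll release and withdraw along the tool axis.

Request:
drive_tool --rows '[{"tx": 0, "ty": 0, "tz": 0, "ax": 0, "ay": 0, "az": 0, "claw": 3}, {"tx": 0, "ty": 0, "tz": 0, "ax": 0, "ay": 0, "az": 0, "claw": 5}, {"tx": 0, "ty": 0, "tz": 0, "ax": 0, "ay": 0, "az": 0, "claw": 5}, {"tx": 0, "ty": 0, "tz": 0, "ax": 0, "ay": 0, "az": 0, "claw": 5}, {"tx": 0, "ty": 0, "tz": -1, "ax": 0, "ay": 0, "az": 0, "claw": 5}, {"tx": 0, "ty": 0, "tz": -2, "ax": 0, "ay": 0, "az": 0, "claw": 5}, {"tx": 0, "ty": 0, "tz": -3, "ax": 0, "ay": 0, "az": 0, "claw": 5}, {"tx": 0, "ty": 0, "tz": -4, "ax": 0, "ay": 0, "az": 0, "claw": 5}, {"tx": 0, "ty": 0, "tz": -4, "ax": 0, "ay": 0, "az": 0, "claw": 5}, {"tx": 0, "ty": 0, "tz": -4, "ax": 0, "ay": 0, "az": 0, "claw": 0}]'

```text
time_s: 16.95
tcp_pos: [0.5645, -0.2448, 0.2482]
ee_rot: [[0.918, 0.092, -0.386], [0.086, -0.996, -0.033], [-0.388, -0.003, -0.922]]
wrist_force: [1.8, -0.3, 0.6]
gripper_width: 0.547
gripper_force: 0.0
```

Request:
drive_tool --rows '[{"tx": 0, "ty": 0, "tz": -2, "ax": 0, "ay": 0.1, "az": -0.085, "claw": 0}, {"tx": 0, "ty": 0, "tz": 0, "ax": 0, "ay": 0.1, "az": 0, "claw": 0}, {"tx": 0, "ty": 0, "tz": 0, "ax": 0, "ay": 0.1, "az": 0, "claw": 0}, {"tx": 0, "ty": 0, "tz": 0, "ax": 0, "ay": 0.1, "az": 0, "claw": 0}, {"tx": 0, "ty": 0, "tz": 0, "ax": 0, "ay": 0, "az": -0.09, "claw": 0}, {"tx": 0, "ty": 0, "tz": 0, "ax": 0, "ay": 0, "az": 0, "claw": 0}, {"tx": 0, "ty": 0, "tz": 0, "ax": 0, "ay": 0, "az": 0, "claw": 0}]'

```text
time_s: 17.53
tcp_pos: [0.5718, -0.2442, 0.2647]
ee_rot: [[0.967, 0.253, -0.006], [0.253, -0.967, 0.031], [0.002, -0.031, -1.0]]
wrist_force: [1.3, 0.2, -1.2]
gripper_width: 0.062
gripper_force: 0.0
```

```bash
python3 st.py;  python3 - <<'E'
from h import *
s=sense(); print(s['tcp_pos'],s['ee_rot'])
a=snap('wrist','w9')[0]; b=snap('scene','s9')[0]; snap('top','t9')
c=np.hstack([cv2.resize(a,(480,360)),cv2.resize(b[80:320,120:440],(320,360))])
cv2.imwrite('pics/c9.png',c[:,:,::-1])
E
```

```text
17.5333 X 0.4862827142974835 Y -0.3875659167519609 z 0.2647320094192109 pitch 0.0015250076573902766 [ -9.1  20.9   5.4  -1.7 -75.2 114.2] [ 1.3  0.2 -1.2]
[ 0.57183933 -0.24424964  0.26473201] [[ 0.96740326  0.25315955 -0.00641674]
 [ 0.25323627 -0.96692262  0.03052919]
 [ 0.00152427 -0.03115899 -0.99951328]]
```

View pics/c9.png

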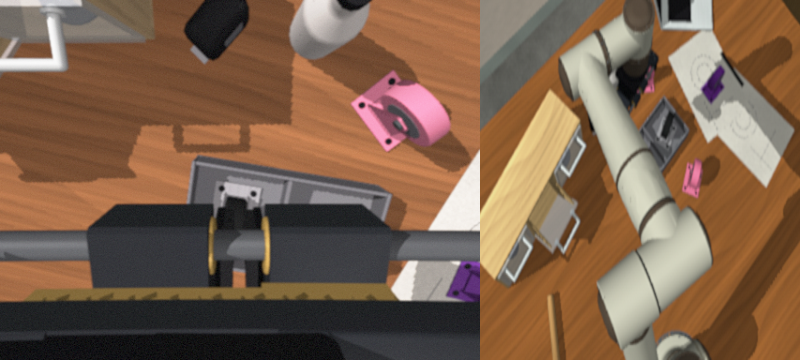

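The new caster is standing wheel up in the empty compartment, at (240,190) in the wrist panel. The tray and twin look unmoved, and the bin is still open. Next I'll hook the bar to close it.

Request:
drive_tool --rows '[{"tx": -0.4, "ty": 0, "tz": 0, "ax": -0.031, "ay": 0, "az": -0.012, "claw": 0}, {"tx": -0.2, "ty": -2.4, "tz": 0, "ax": 0, "ay": 0, "az": 0, "claw": 0}, {"tx": -0.2, "ty": -3.5, "tz": 0, "ax": 0, "ay": 0, "az": 0, "claw": 0}, {"tx": -0.2, "ty": -3.6, "tz": 0, "ax": 0, "ay": 0, "az": 0, "claw": 0}, {"tx": -0.2, "ty": -3.6, "tz": 0, "ax": 0, "ay": 0, "az": 0, "claw": 0}, {"tx": -0.2, "ty": -3.6, "tz": 0, "ax": 0, "ay": 0, "az": 0, "claw": 0}, {"tx": -0.2, "ty": -3.6, "tz": 0, "ax": 0, "ay": 0, "az": 0, "claw": 0}, {"tx": -0.2, "ty": -3.6, "tz": 0, "ax": 0, "ay": 0, "az": 0, "claw": 0}, {"tx": -0.2, "ty": -3.6, "tz": 0, "ax": 0, "ay": 0, "az": 0, "claw": 0}, {"tx": -0.2, "ty": -3.6, "tz": 0, "ax": 0, "ay": 0, "az": 0, "claw": 0}]'

```text
time_s: 18.52
tcp_pos: [0.4672, 0.0516, 0.2638]
ee_rot: [[0.964, 0.266, 0.0], [0.266, -0.964, 0.001], [0.0, -0.0, -1.0]]
wrist_force: [0.1, 0.9, -0.1]
gripper_width: 0.003
gripper_force: 0.0
```

Request:
drive_tool --rows '[{"tx": -0.4, "ty": -3.5, "tz": 0, "ax": 0, "ay": 0, "az": 0, "claw": 0}, {"tx": 0, "ty": 0, "tz": 0, "ax": 0, "ay": 0.1, "az": 0, "claw": 0}, {"tx": 0, "ty": 0, "tz": 0, "ax": 0, "ay": 0.1, "az": 0, "claw": 0}, {"tx": 0, "ty": 0, "tz": 0, "ax": 0, "ay": 0.1, "az": 0, "claw": 0}, {"tx": 0, "ty": 0, "tz": 0, "ax": 0, "ay": 0, "az": 0, "claw": 0}, {"tx": 0, "ty": 0, "tz": 0, "ax": 0, "ay": 0, "az": 0, "claw": 0}]'

```text
time_s: 19.02
tcp_pos: [0.4532, 0.0823, 0.2635]
ee_rot: [[0.921, 0.268, 0.284], [0.256, -0.964, 0.079], [0.295, -0.0, -0.956]]
wrist_force: [0.8, 1.0, 0.8]
gripper_width: 0.007
gripper_force: 0.0
```

```bash
python3 st.py; cat > ob.py <<'E'
from h import *
s=sense(); print(s['ee_rot'].round(3).tolist()); snap('wrist','w10'); P,im=cloud('wrist','w10'); U=np.array([[.964,.266,0],[-.266,.964,0],[0,0,1]]); Q=P@U.T
hsv=cv2.cvtColor(im,cv2.COLOR_RGB2HSV); v,u=np.mgrid[:384,:512]
m=(abs(Q[...,0]-.499)<.03)&(abs(Q[...,2]-.086)<.02)&(im.min(2)>140)&(abs(Q[...,1]+.04)<.08)
q=Q[m]; print(m.sum(),'px',u[m].min() if m.any() else 0,v[m].min() if m.any() else 0,np.median(q,0),np.percentile(q,[2,98],axis=0))
e=(im.min(2)>120)&(abs(Q[...,0]-.525)<.02)&(abs(Q[...,2]-.122)<.012)&(abs(Q[...,1]+.04)<.075); print('panel top',e.sum(),np.percentile(Q[e],[2,50,98],axis=0))
E
python3 ob.py
```

```text
19.0167 X 0.45875707815568334 Y -0.041258057118835706 z 0.26351402361562865 pitch 0.2993904021056235 [ 34.3  -5.4 -31.4   7.3 -47.9  67.1] [0.8 1.  0.8]
[[0.921, 0.268, 0.284], [0.256, -0.964, 0.079], [0.295, -0.0, -0.956]]
935 px 208 164 [ 0.50083715 -0.04190676  0.08858678] [[ 0.49591214 -0.0898572   0.08554345]
 [ 0.51642059  0.00479223  0.10476925]]
panel top 2405 [[ 0.52200904 -0.11220504  0.11042276]
 [ 0.52883217 -0.04181844  0.12003219]
 [ 0.53845454  0.02825206  0.124257  ]]
```

Request:
drive_tool --rows '[{"tx": 0.35, "ty": 0, "tz": 2, "ax": 0, "ay": 0, "az": 0, "claw": 0}, {"tx": 0, "ty": 0, "tz": 3, "ax": 0, "ay": 0, "az": 0, "claw": 0}, {"tx": 0, "ty": 0, "tz": 3, "ax": 0, "ay": 0, "az": 0, "claw": 0}, {"tx": 0, "ty": 0, "tz": 3, "ax": 0, "ay": 0, "az": 0, "claw": 0}, {"tx": 0, "ty": 0, "tz": 1, "ax": 0, "ay": 0, "az": 0, "claw": 0}, {"tx": 0, "ty": 0, "tz": 0, "ax": 0, "ay": 0, "az": 0, "claw": 0}]'

```text
time_s: 19.57
tcp_pos: [0.4925, 0.0927, 0.1472]
ee_rot: [[0.923, 0.265, 0.28], [0.254, -0.964, 0.076], [0.29, 0.001, -0.957]]
wrist_force: [0.1, -0.4, 0.7]
gripper_width: 0.008
gripper_force: 0.0
```

```bash
python3 st.py
```

```text
19.5667 X 0.4994647416784482 Y -0.04166873138052954 z 0.14724723131457843 pitch 0.2942958623013261 [ 32.1   6.7 -38.8  10.1 -28.7  65.1] [ 0.1 -0.4  0.7]
```

Request:
drive_tool --rows '[{"tx": -0.1, "ty": 0, "tz": 1.6, "ax": 0, "ay": 0, "az": 0, "claw": 0}, {"tx": 0, "ty": 0, "tz": 1.6, "ax": 0, "ay": 0, "az": 0, "claw": 0}, {"tx": 0, "ty": 0, "tz": 1.4, "ax": 0, "ay": 0, "az": 0, "claw": 0}, {"tx": 0, "ty": 0, "tz": 1, "ax": 0, "ay": 0, "az": 0, "claw": 0}, {"tx": 0, "ty": 0, "tz": 1, "ax": 0, "ay": 0, "az": 0, "claw": 0}, {"tx": 0, "ty": 0, "tz": 0, "ax": 0, "ay": 0, "az": 0, "claw": 0}, {"tx": 0, "ty": 0, "tz": 0, "ax": 0, "ay": 0, "az": 0, "claw": 0}]'

```text
time_s: 20.15
tcp_pos: [0.5112, 0.0984, 0.0877]
ee_rot: [[0.92, 0.266, 0.286], [0.254, -0.964, 0.08], [0.297, -0.001, -0.955]]
wrist_force: [0.6, 0.1, 0.7]
gripper_width: 0.005
gripper_force: 0.0
```

```bash
python3 st.py
```

```text
20.15 X 0.5189658371420863 Y -0.04114566794980248 z 0.08768669449679051 pitch 0.30179048150119425 [ 30.9  13.7 -42.9  15.4 -17.2  60.4] [0.6 0.1 0.7]
```

Request:
drive_tool --rows '[{"tx": 0, "ty": 0, "tz": 0.4, "ax": 0, "ay": 0, "az": 0, "claw": 0}, {"tx": 0.5, "ty": 0, "tz": -0.4, "ax": 0, "ay": -0.05, "az": 0, "claw": 0}, {"tx": 0.5, "ty": 0, "tz": -0.4, "ax": 0, "ay": -0.05, "az": 0, "claw": 0}, {"tx": 0.5, "ty": 0, "tz": -0.4, "ax": 0, "ay": -0.05, "az": 0, "claw": 0}, {"tx": 0.5, "ty": 0, "tz": -0.4, "ax": 0, "ay": -0.05, "az": 0, "claw": 0}, {"tx": 0.5, "ty": 0, "tz": -0.4, "ax": 0, "ay": -0.05, "az": 0, "claw": 0}, {"tx": 0.5, "ty": 0, "tz": -0.4, "ax": 0, "ay": -0.05, "az": 0, "claw": 0}]'

```text
time_s: 20.73
tcp_pos: [0.5363, 0.1055, 0.1137]
ee_rot: [[0.964, 0.267, 0.001], [0.267, -0.964, 0.002], [0.001, -0.002, -1.0]]
wrist_force: [0.1, -0.0, -1.0]
gripper_width: 0.005
gripper_force: 0.1
```

```bash
python3 st.py
```

```text
20.7333 X 0.5450306703344135 Y -0.0409075608563633 z 0.11373656983693656 pitch 0.0012629274504879595 [ 28.1  20.5 -19.2  -0.1 -50.2  77.5] [ 0.1 -0.  -1. ]
```

Request:
drive_tool --rows '[{"tx": 0.6, "ty": 0, "tz": -0.3, "ax": 0, "ay": 0, "az": 0, "claw": 0}, {"tx": 0.6, "ty": 0, "tz": -0.3, "ax": 0, "ay": 0, "az": 0, "claw": 0}, {"tx": 0.64, "ty": 0, "tz": -0.33, "ax": 0, "ay": 0, "az": 0, "claw": 0}, {"tx": 0.64, "ty": 0, "tz": -0.33, "ax": 0, "ay": 0, "az": 0, "claw": 0}, {"tx": 0.7, "ty": 0, "tz": -0.27, "ax": 0, "ay": 0, "az": 0, "claw": 0}, {"tx": 0.7, "ty": 0, "tz": -0.27, "ax": 0, "ay": 0, "az": 0, "claw": 0}, {"tx": 0.8, "ty": 0, "tz": -0.25, "ax": 0, "ay": 0, "az": 0, "claw": 0}, {"tx": 0.8, "ty": 0, "tz": -0.25, "ax": 0, "ay": 0, "az": 0, "claw": 0}, {"tx": 0, "ty": 0, "tz": 0, "ax": 0, "ay": 0, "az": 0, "claw": 0}]'

```text
time_s: 21.48
tcp_pos: [0.59, 0.1201, 0.1356]
ee_rot: [[0.964, 0.267, 0.003], [0.267, -0.964, 0.001], [0.003, -0.001, -1.0]]
wrist_force: [-0.7, -0.2, -0.1]
gripper_width: 0.002
gripper_force: 0.0
```

```bash
python3 st.py
```

```text
21.4833 X 0.6006837864730645 Y -0.04114636281582959 z 0.13559846834327122 pitch 0.0028691379577395885 [ 26.9  23.9  -9.9  -0.  -56.   78.6] [-0.7 -0.2 -0.1]
```

Request:
drive_tool --rows '[{"tx": 0.4, "ty": 0, "tz": 0, "ax": 0, "ay": 0, "az": 0, "claw": 0}, {"tx": 0.4, "ty": 0, "tz": 0, "ax": 0, "ay": 0, "az": 0, "claw": 0}, {"tx": 0.2, "ty": 0, "tz": 0, "ax": 0, "ay": 0, "az": 0, "claw": 0}, {"tx": 0.1, "ty": 0, "tz": 0, "ax": 0, "ay": 0, "az": 0, "claw": 0}, {"tx": 0, "ty": 0, "tz": 0, "ax": 0, "ay": 0, "az": 0, "claw": 0}, {"tx": 0, "ty": 0, "tz": 0, "ax": 0, "ay": 0, "az": 0, "claw": 0}]'

```text
time_s: 21.98
tcp_pos: [0.5986, 0.1224, 0.135]
ee_rot: [[0.964, 0.267, 0.0], [0.267, -0.964, 0.001], [0.001, -0.001, -1.0]]
wrist_force: [-0.9, 0.1, 0.2]
gripper_width: 0.002
gripper_force: 0.0
```

Request:
drive_tool --rows '[{"tx": 0.2, "ty": 0, "tz": 0, "ax": 0, "ay": 0, "az": 0, "claw": 0}, {"tx": 0.1, "ty": 0, "tz": 0, "ax": 0, "ay": 0, "az": 0, "claw": 0}, {"tx": 0, "ty": 0, "tz": 0, "ax": 0, "ay": 0, "az": 0, "claw": 0}, {"tx": 0, "ty": 0, "tz": 0, "ax": 0, "ay": 0, "az": 0, "claw": 0}]'

```text
time_s: 22.32
tcp_pos: [0.6005, 0.1229, 0.1351]
ee_rot: [[0.964, 0.267, -0.002], [0.267, -0.964, 0.0], [-0.002, -0.001, -1.0]]
wrist_force: [-3.7, -1.4, 2.8]
gripper_width: 0.009
gripper_force: 2.3
```

The panel is met at the shut position (4 N). I'll back off to mid-gap, lift out and check.

Request:
drive_tool --rows '[{"tx": -0.4, "ty": 0, "tz": 0, "ax": 0, "ay": 0, "az": 0, "claw": 0}, {"tx": -0.4, "ty": 0, "tz": 0, "ax": 0, "ay": 0, "az": 0, "claw": 0}, {"tx": 0, "ty": 0, "tz": -1, "ax": 0, "ay": 0, "az": 0, "claw": 0}, {"tx": 0, "ty": 0, "tz": -2, "ax": 0, "ay": 0, "az": 0, "claw": 0}, {"tx": 0, "ty": 0, "tz": -3.5, "ax": 0, "ay": 0, "az": 0, "claw": 0}, {"tx": 0, "ty": 0, "tz": -4, "ax": 0, "ay": 0, "az": 0, "claw": 0}, {"tx": 0, "ty": 0, "tz": -3, "ax": 0, "ay": 0, "az": 0, "claw": 0}]'

```text
time_s: 22.9
tcp_pos: [0.595, 0.1211, 0.2746]
ee_rot: [[0.964, 0.267, 0.006], [0.267, -0.964, 0.002], [0.007, -0.0, -1.0]]
wrist_force: [0.8, 0.3, 0.7]
gripper_width: 0.006
gripper_force: 0.0
```

Request:
drive_tool --rows '[{"tx": -4, "ty": 0, "tz": 0, "ax": 0, "ay": 0, "az": 0, "claw": 0}, {"tx": -4, "ty": 0, "tz": 0, "ax": 0, "ay": 0, "az": 0, "claw": 0}, {"tx": -4, "ty": 0, "tz": 0, "ax": 0, "ay": 0, "az": 0, "claw": 0}, {"tx": -3, "ty": 0, "tz": 0, "ax": 0, "ay": 0.1, "az": 0, "claw": 0}, {"tx": 0, "ty": 0, "tz": 0, "ax": 0, "ay": 0.1, "az": 0, "claw": 0}, {"tx": 0, "ty": 0, "tz": 0, "ax": 0, "ay": 0.1, "az": 0, "claw": 0}, {"tx": 0, "ty": 0, "tz": 0, "ax": 0, "ay": 0.1, "az": 0, "claw": 0}, {"tx": 0, "ty": 0, "tz": 0, "ax": 0, "ay": 0, "az": 0, "claw": 0}]'

```text
time_s: 23.57
tcp_pos: [0.4437, 0.0778, 0.267]
ee_rot: [[0.888, 0.267, 0.374], [0.246, -0.964, 0.104], [0.388, 0.0, -0.922]]
wrist_force: [-1.7, 0.2, -1.8]
gripper_width: 0.002
gripper_force: 0.0
```

```bash
python3 st.py;  python3 - <<'E'
from h import *
a=snap('wrist','w11')[0]; b=snap('top','t11')[0]
cv2.imwrite('pics/c11.png',np.hstack([cv2.resize(a,(400,300)),cv2.resize(b[70:280,60:360],(400,300))])[:,:,::-1])
U=np.array([[.964,.266,0],[-.266,.964,0],[0,0,1]]); P,im=cloud('wrist','w11'); Q=P@U.T; 
for y in(.111,-.041,-.193):
    m=(im.min(2)>150)&(abs(Q[...,0]-.58)<.008)&(Q[...,2]>.14)&(Q[...,2]<.165)&(abs(Q[...,1]-y)<.045); print(m.sum(),np.median(Q[m],0) if m.any() else '')
E
sed -i "s/'t0'/'t11'/;s/P,im=cloud('wrist','w6').*/v,u=np.mgrid[:384,:512]/" pl.py; sed -n '/# tray/,$p' pl.py > x.py; (echo 'from h import *'; echo 'v,u=np.mgrid[:384,:512]'; cat x.py)>y.py; python3 y.py
```

```text
23.5667 X 0.4484218212066607 Y -0.04306608843121308 z 0.2669585772595588 pitch 0.3986058275121702 [ 36.   -9.7 -37.6  11.9 -41.2  62. ] [-1.7  0.2 -1.8]
1045 [0.58096162 0.11148571 0.1564061 ]
949 [ 0.58035556 -0.04086794  0.15648414]
1012 [ 0.58068851 -0.19302761  0.15655531]
[ 269  170   82   50 3365]
((494.0935363769531, -311.3141784667969), (140.79087829589844, 251.52743530273438), 5.298628807067871) [[412.0, -193.0], [436.0, -443.0], [576.0, -430.0], [553.0, -180.0]]
```

View pics/c11.png

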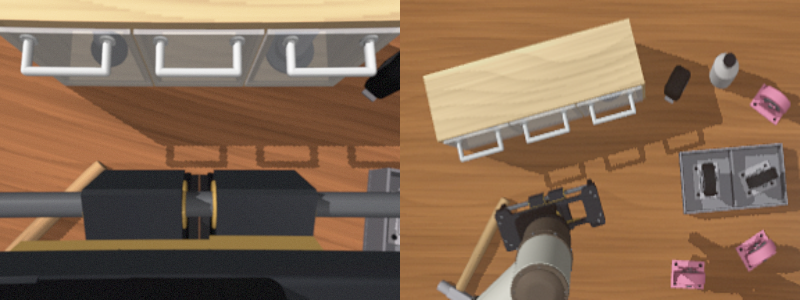

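The final views show all three bars level at the shut position (X 0.580–0.581 m), with the middle bin empty. The tray hasn't moved. The caster stands in the left compartment at (708,180) and the twin at (762,177).

```bash
python3 -c "from station import finish_job; print(finish_job())"
```

```text
the job is handed in; nothing more can be done
None
```

The caster from the middle bin is standing wheel up in the tray's empty compartment, all three bins are shut, the tray measures exactly where it was, and the job is handed in at about 24 s.

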